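# Put the stylus holder away in the rotary magazine

## Task

Put the stylus holder away in the round stylus magazine: with a fingertip pressed on the rubber face in the middle, turn the magazine's wheel until its one open pocket shows centred in the window of the cover and let go of it; then lift the stylus holder out of its stand and set it upright through the window into the pocket, fully home with its collar flat on the cover. Go gently, never pressing on the wheel or its drum with more than 20 N, set the holder down without forcing it, and leave the other things where they are.

Things in the scene. Friction and masses are not known exactly. Their poses are not given: they have to be found in the camera images.
- magazine: fixed grey drum with twelve flat sides, 204 mm across the flats, 50 mm tall; origin under its centre, z up, x axis towards the window. Its cover (top face 50 mm above the origin) is a flat ring with a central opening 104 mm across, through which the wheel's hub stands up; the hub is all of the wheel that can be reached
- hub_axis (a point): point on the wheel's axis, level with the cover's top. The hub is 100 mm across, with a flat black rubber face, too wide to grip: press closed fingertips on it 30 to 35 mm off the axis and drag round. The height of the face is NOT measured and differs each time: at rest 7 to 19 mm above this point. It is sprung: sinks 1 mm per 4.5 N. Dragging needs about 7 to 15 N; with less it slips
- window (a point): centre of the round window, 26 mm across, in the cover's top face, 77 mm from the axis; the cover is 4 mm thick. Through it one sees the wheel's sector plate 5 to 17 mm lower, with six places 60 degrees apart: five closed by flat steel caps with a dark rivet, one an open round hole 24 mm across, the pocket; below it is free to 12 mm above the table
- wheel (a joint): angle of the wheel, rad, growing anticlockwise seen from above: the angle from the window to the open pocket. 0 and 6.283 both mean that the pocket is centred in the window; inner stops at -0.6 and 6.9. It starts anywhere between 0.8 and 5.4. It turns stiffly (about 0.16 N m) and stays where it is left
- stylus: the stylus holder, a loose turned steel part of about 0.2 kg, 95 mm tall, upright in the stand: a shank 16 mm across and 30 mm long with a chamfered foot, above it a collar 40 mm across and 5 mm thick, above that a round grip 22 mm across and 60 mm long (from 35 to 95 mm above the origin). Origin at the centre of the shank's foot, z up
- collar (a point): centre of the underside of the stylus holder's collar, 30 mm above its foot
- stand: fixed grey plastic block 80 x 80 x 40 mm with one hole 18 mm across and 34 mm deep from above, in which the holder's shank stands, its collar on the block's top; origin under its centre
- master_ball: loose bystander: steel cone with a ball on top, 32 mm wide, 91 mm tall; origin under its centre
- gauge_block: loose bystander: small upright steel gauge block 35 x 9 x 30 mm; origin under its centre
- flange: loose bystander: flat aluminium ring 150 mm across, 20 mm tall; origin under its centre
- square: loose bystander: L-shaped flat steel square, legs 150 and 110 mm long, 20 mm wide, 12 mm thick; origin under the middle of the long leg
- star_knob: loose bystander: star-shaped plastic knob 42 mm across, 26 mm tall; origin under its centre
- mouse: loose bystander: computer mouse 105 x 60 mm, 33 mm tall; origin under its centre
- drilled_block: loose bystander: aluminium block 60 x 45 x 30 mm with one large and two small holes; origin under its centre
Not all that is in view belongs to the job. Leave any blue or yellow look-alike of the stylus alone.

How it is judged:
By the outcome, as a careful person would: the job done as asked, in the order asked, and still so for the second after the job is handed in, with the robot touching nothing.
It also fails if it takes over 72 s, if anything falls off the work surface, if the arm or the gripper's body presses on something with over 40 N, if the wrist force passes 120 N, or if a joint passes its speed limit or range.

## Robot

A 6-joint arm with a two-finger parallel gripper is mounted at the origin on the work surface. World frame = base frame: x ahead of the robot, y to its left, z up, the work surface at z = 0. Lengths are in m, angles in rad, forces in N, time in s.
With the tool pointing down it reaches from about 0.35 to 0.775 m from the base axis. Payload 7.3 kg.
Tool frame: the origin (TCP) lies midway between the tips of the shut fingers; the grasp point (between the pads) lies 19 mm behind it; z points along the fingers, y is the line along which they close (so a half turn about z gives the same grasp; the last joint's range is limited). The gripper opens to 92 mm and grips with 3 to 60 N. Pads are 19 mm wide; open, the fingers measure 130 mm over their backs; the gripper's body (75 mm by 190 mm) begins 47 mm behind the grasp point.
Start: joints at [-1.459, 0.342, 1.524, -0, 1.275, -0.146], TCP at [0.134, -0.508, 0.227] pointing down, gripper open.
Joint ranges: [-2.53, 2.53], [-0.77, 2.02], [0.04, 2.7], [-1, 4.14], [0.28, 2.66], [-3.11, 3.11]. Speed limits (rad/s): [2.57, 2.57, 3.14, 3.14, 3.14, 3.14].

## Interface

Orientations are given as [roll, pitch, yaw] about the fixed x, y, z axes, in that order (R = Rz(yaw) Ry(pitch) Rx(roll)).
In Python, from cell import monitor, vision, workorder gives the robot as it stands.
- The arm moves only by the tool move_arm, never from a script. Its argument "rows" is a list of rows, each a list of 5 numbers: the shift along the world's x, y, z in mm, then the turn about the world's z in rad, then the closure, from -1 (fully open) to 1 (shut). A call has 1 to 12 rows; each row shifts and turns the commanded pose from where the row before left it; what a row does not reach is not made up. A row lasts 1/10 s, in which the tool goes at most 50 mm and 8.59 degrees, less where a joint would pass 70% of its speed; a pose out of reach is approached as far as the arm can. A call is refused whole if a number of a shift passes 50 or a number of a turn 0.15, either way. A call with a gripper value outside its range is refused whole. The fingers move at their own pace and stop on an object; "newtons" is the grip in N (left out, the last holds). Time passes only in rows, so rows that do not move let the fingers close. It gives the time, the measured TCP pose, the force, the opening and the grip force at its end, in the units of the state.
- monitor.observe(): the state, without advancing time (a new reading comes with each control period).
- vision.read_camera(name): name is "scene" or "top" or "wrist"; returns the picture (400x640x3 uint8, red, green, blue); there is no depth.
- vision.get_calibration(name): a dict with "K" (3x3 intrinsics, pixels), "k1" (the pictures are not rectified: a ray, as slopes to the right and down, at radius r is drawn at 1 + k1 r^2 times it, then the intrinsics apply), "T" (4x4, takes a point from camera to world coordinates); the wrist camera has in their place "mount" (4x4, takes a point from camera to tool coordinates, whose origin is the TCP and whose axes are the flange's). Camera axes: x right, y up, looking along -z (the intrinsics and any distortion apply to the point x, -y, -z); pixel columns grow to the right and rows downward; lengths in m; the calibration is good to about 2 mm. A picture is of the moment at which its call begins: read the wrist's pose just before it. get_calibration takes no time and is no camera call.
- workorder.hand_in(): hands the job in; it is judged then, once.
The state is a dict: "time": time; "qpos": joint angles; "qvel": joint speeds; "joint_efforts": joint torques, N m; "tool_pos": TCP position; "tool_rot": TCP orientation; "contact_force": force on the tool from outside, world axes, zero at the start; "torque": the same for the moment, N m; "opening": finger opening in m; "grip_force": force on a finger pad.
Only numpy, scipy, OpenCV 4.12 (cv2) and the standard library are available. Lean on these libraries where they do the work, as an engineer would, in place of code of your own. Each camera call takes 0.05 s, during which the arm holds its last target. There are 200 camera calls.

## Working session

There is one attempt and no reset: what is moved stays moved. The work goes in short steps, Python scripts to look and compute and a tool call to move; the robot and the scene stay as the last step left them, time stands still between calls to the robot, and variables do not carry over. Pictures are saved under pics/ and viewed, at most 10 in all, crops included, and the job is handed in when it is done.

Besides the shell and the picture viewer there is one more tool, called after "Call:" as name([rows], argument=value, ...), one row to a line, values as JSON. move_arm: Moves the arm, as the interface text tells. Its arguments: {"type":"object","properties":{"rows":{"type":"array","items":{"type":"array","items":{"type":"number"}}},"newtons":{"type":"number"}},"required":["rows"]}

```bash
mkdir -p pics; cat > h.py <<'E'
import numpy as np,cv2
from cell import monitor,vision,workorder
from scipy.spatial.transform import Rotation as R
def camT(name):
    c=vision.get_calibration(name)
    if name=="wrist":
        s=monitor.observe(); T=np.eye(4)
        T[:3,:3]=R.from_euler('xyz',s['tool_rot']).as_matrix(); T[:3,3]=s['tool_pos']
        return np.array(c['K']),c['k1'],T@np.array(c['mount'])
    return np.array(c['K']),c['k1'],np.array(c['T'])
def project(C,P):
    K,k1,T=C; p=(np.c_[np.atleast_2d(P),np.ones(len(np.atleast_2d(P)))]@np.linalg.inv(T).T)[:,:3]
    s=np.c_[p[:,0],-p[:,1]]/-p[:,2:]; r2=(s**2).sum(1,keepdims=True); s=s*(1+k1*r2)
    return s@K[:2,:2].T+K[:2,2]
def unproj(C,uv,z):
    K,k1,T=C; d=(np.atleast_2d(uv)-K[:2,2])@np.linalg.inv(K[:2,:2]).T; s=d.copy()
    for _ in range(20): s=d/(1+k1*(s**2).sum(1,keepdims=True))
    v=np.c_[s[:,0],-s[:,1],-np.ones(len(s))]@T[:3,:3].T
    return T[:3,3]+v*((z-T[2,3])/v[:,2])[:,None]
def shot(name,f):
    C=camT(name); im=vision.read_camera(name); cv2.imwrite('pics/'+f,cv2.cvtColor(np.asarray(im),cv2.COLOR_RGB2BGR)); 
    import pickle; pickle.dump(C,open('pics/'+f+'.pkl','wb')); return C,im
def load(f):
    import pickle; return pickle.load(open('pics/'+f+'.pkl','rb'))
E
python3 - <<'E'
from h import *
C,a=shot('top','top1.png');print(C)
C,b=shot('scene','scene1.png');print(C[2])
print(monitor.observe())
E
```

```text
(array([[451.98653158,   0.        , 319.70999433],
       [  0.        , 451.98653158, 198.71188843],
       [  0.        ,   0.        ,   1.        ]]), -0.0012351484350461423, array([[ 0.07836682,  0.97515218, -0.20721214,  0.34548893],
       [-0.99692334,  0.07698402, -0.01474128,  0.07600468],
       [ 0.00157703,  0.20772985,  0.97818496,  1.11325915],
       [ 0.        ,  0.        ,  0.        ,  1.        ]]))
[[-0.79362551 -0.47559677  0.37942886  0.97784673]
 [ 0.60839076 -0.62486366  0.48929141  0.59795942]
 [ 0.00438589  0.61915516  0.78525643  0.9144314 ]
 [ 0.          0.          0.          1.        ]]
{'time': 0.1, 'qpos': array([-1.45902608e+00,  3.42632150e-01,  1.52488685e+00, -1.16887107e-05,
        1.27539888e+00, -1.45998642e-01]), 'qvel': array([ 0.00034997, -0.00052312, -0.00324317,  0.00107653,  0.00029323,
        0.00031317]), 'joint_efforts': array([ 2.31007085e-03, -4.32004023e+01, -2.44694102e+01,  7.19309575e-02,
        5.26535546e-02, -5.40977499e-05]), 'tool_pos': array([ 0.13381455, -0.50730066,  0.2261374 ]), 'tool_rot': array([-3.14027990e+00, -1.81736021e-04,  2.57772175e-01]), 'contact_force': array([-0.03431381, -0.02513647, -0.55333678]), 'torque': array([-0.00954441, -0.0233118 , -0.0230679 ]), 'grip_force': 0.0, 'opening': 0.0920918384920928}
```

View pics/top1.png

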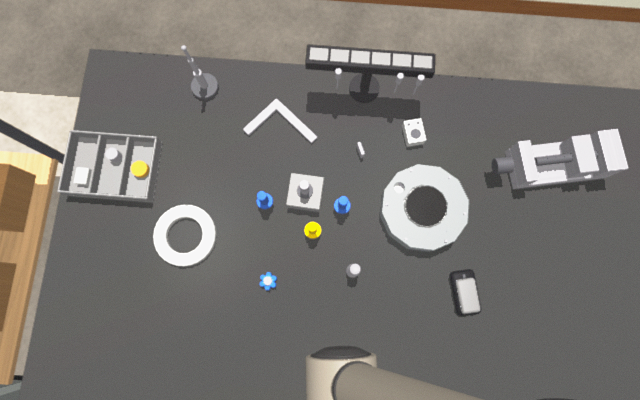

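View pics/scene1.png

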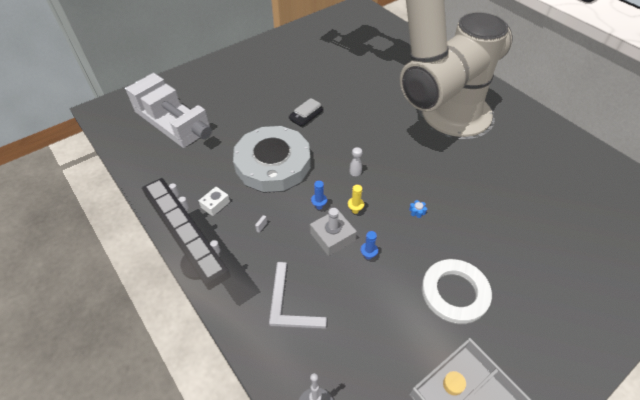

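```bash
python3 - <<'E'
from h import *
C=load('top1.png')
for n,uv,z in [('mag rim l',(382,207),.05),('mag r',(469,207),.05),('mag c',(425.5,207),.05),('win',(398.5,188),.05),('stand top c',(305,192),.04),('grip top',(304,185),.105),('blueR top',(343,201),.1),('blueL',(262,195),.1),('yel',(313,229),.1),('ball',(354,269),.09),('gauge',(361,150),.03)]:
    print(n,unproj(C,[uv],z).round(3))
c=vision.get_calibration('wrist');print(c)
E
```

```text
mag rim l [[ 0.562 -0.058  0.05 ]]
mag r [[ 0.579 -0.266  0.05 ]]
mag c [[ 0.57  -0.162  0.05 ]]
win [[ 0.612 -0.096  0.05 ]]
stand top c [[0.587 0.129 0.04 ]]
grip top [[0.588 0.13  0.105]]
blueR top [[0.559 0.038 0.1  ]]
blueL [[0.558 0.224 0.1  ]]
yel [[0.489 0.101 0.1  ]]
ball [[0.408 0.002 0.09 ]]
gauge [[ 0.708 -0.001  0.03 ]]
{'K': array([[341.97886517,   0.        , 322.34085123],
       [  0.        , 341.97886517, 198.04818779],
       [  0.        ,   0.        ,   1.        ]]), 'k1': -0.05867581384872898, 'mount': array([[-9.16732815e-05,  9.64704802e-01,  2.63333699e-01,
         7.08250472e-02],
       [ 9.99999982e-01,  1.32222150e-04, -1.36260812e-04,
        -7.75727065e-04],
       [-1.66270007e-04,  2.63333682e-01, -9.64704796e-01,
        -1.57816018e-01],
       [ 0.00000000e+00,  0.00000000e+00,  0.00000000e+00,
         1.00000000e+00]])}
```

Call:
move_arm([
  [36,29,-2,0.11,1],
  [36,29,-2,0.11,1],
  [36,29,-2,0.11,1],
  [36,29,-2,0.11,1],
  [36,29,-2,0.11,1],
  [36,29,-2,0.11,1],
  [36,29,-2,0.11,1],
  [36,29,-2,0.11,1],
  [36,29,-2,0.11,1],
  [36,29,-2,0.11,1],
  [36,29,-2,0.11,1],
  [36,29,-2,0.1,1],
], newtons=20)

```text
time: 1.3
tool_pos: [0.567, -0.1581, 0.2023]
tool_rot: [-3.141, -0.0, 1.572]
contact_force: [-0.1, -0.6, -0.0]
opening: 0.0022
grip_force: 0.0
```

Call:
move_arm([
  [0,0,0,0,1],
  [0,0,0,0,1],
  [0,0,0,0,1],
])

```text
time: 1.6
tool_pos: [0.5651, -0.1602, 0.2024]
tool_rot: [-3.141, -0.0, 1.567]
contact_force: [-0.3, -0.8, 0.1]
opening: 0.0004
grip_force: 0.0
```

```bash
python3 - <<'E'
from h import *
C,a=shot('wrist','w1.png')
s=monitor.observe();print(s['tool_pos'],s['tool_rot'],s['contact_force'],s['time'])
print(project(C,[[.57,-.162,.05],[.612,-.096,.05],[.587,.129,.04]]))
E
```

```text
[ 0.56503334 -0.16053043  0.2026956 ] [-3.14104756e+00  9.98243142e-05  1.56601674e+00] [-0.63949216 -0.49823054  0.85100257] 1.65
[[ 327.87862694  186.18945361]
 [ 375.30609795  113.44355999]
 [ 348.48700408 -170.02137985]]
```

View pics/w1.png

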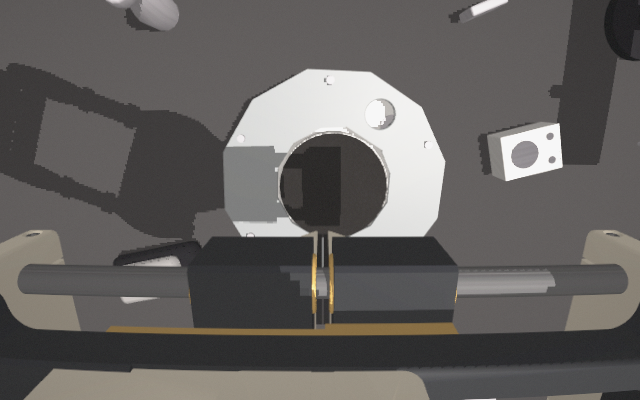

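```bash
python3 - <<'E'
from h import *
C=load('w1.png'); im=cv2.imread('pics/w1.png')
for n,uv,z in [('win',(379.5,114),.05),('hub l',(278,185),.05),('hub r',(389,185),.05),('hub top',(333,131),.05),('flat top',(334,69),.05)]: print(n,unproj(C,[uv],z).round(4))
print(project(C,[[.565,-.1605,.2027]]))
c=cv2.resize(im[60:250,215:450],None,fx=3.3,fy=3.1,interpolation=cv2.INTER_CUBIC); cv2.imwrite('pics/c1.png',c)
E
```

```text
win [[ 0.6157 -0.0965  0.05  ]]
hub l [[ 0.5235 -0.1607  0.05  ]]
hub r [[ 0.627  -0.1611  0.05  ]]
hub top [[ 0.5746 -0.1113  0.05  ]]
flat top [[ 0.5753 -0.0585  0.05  ]]
[[322.51791101 253.61648085]]
```

View pics/c1.png

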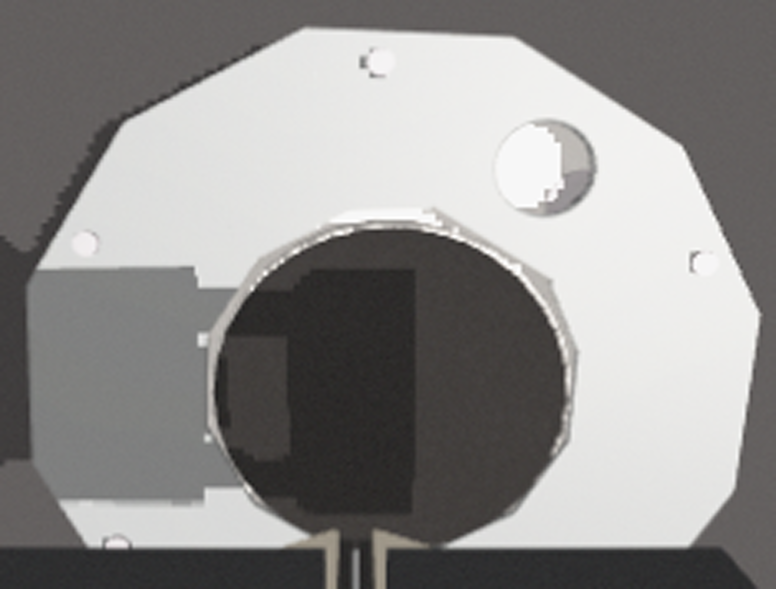

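Call:
move_arm([
  [-7,-1,-40,0,1],
  [-7,-1,-40,0,1],
  [-8,0,-40,0,1],
  [0,0,-6,0,1],
  [0,0,0,0,1],
  [0,0,0,0,1],
])

```text
time: 2.25
tool_pos: [0.5453, -0.1628, 0.079]
tool_rot: [3.138, 0.002, 1.567]
contact_force: [1.0, -0.1, 1.1]
opening: 0.0005
grip_force: 0.0
```

Call:
move_arm([
  [0,0,-1,0,1],
  [0,0,-1,0,1],
  [0,0,-1,0,1],
  [0,0,0,0,1],
])

```text
time: 2.65
tool_pos: [0.544, -0.1616, 0.074]
tool_rot: [3.141, 0.0, 1.568]
contact_force: [0.4, -0.2, 0.4]
opening: 0.0008
grip_force: 0.0
```

Call:
move_arm([
  [0,0,-1,0,1],
  [0,0,-1,0,1],
  [0,0,0,0,1],
])

```text
time: 2.95
tool_pos: [0.5438, -0.1616, 0.0715]
tool_rot: [-3.141, -0.0, 1.568]
contact_force: [-0.3, -0.2, 0.1]
opening: 0.0005
grip_force: 0.0
```

Call:
move_arm([
  [0,0,-1,0,1],
  [0,0,-1,0,1],
  [0,0,0,0,1],
])

```text
time: 3.25
tool_pos: [0.5438, -0.1616, 0.0695]
tool_rot: [-3.141, -0.0, 1.568]
contact_force: [-0.4, 0.2, -0.8]
opening: 0.0006
grip_force: 0.0
```

Call:
move_arm([
  [0,0,-1,0,1],
  [0,0,-1,0,1],
  [0,0,0,0,1],
])

```text
time: 3.55
tool_pos: [0.5438, -0.1616, 0.0676]
tool_rot: [-3.141, -0.0, 1.568]
contact_force: [0.1, 0.1, 0.1]
opening: 0.0006
grip_force: 0.0
```

Call:
move_arm([
  [0,0,-1,0,1],
  [0,0,-1,0,1],
  [0,0,0,0,1],
])

```text
time: 3.85
tool_pos: [0.5438, -0.1616, 0.0656]
tool_rot: [-3.141, -0.0, 1.568]
contact_force: [0.1, -0.3, 1.4]
opening: 0.0006
grip_force: 0.0
```

Call:
move_arm([
  [0,0,-1,0,1],
  [0,0,-1,0,1],
  [0,0,0,0,1],
])

```text
time: 4.15
tool_pos: [0.5438, -0.1616, 0.0636]
tool_rot: [-3.141, -0.0, 1.568]
contact_force: [-0.4, -0.9, 0.3]
opening: 0.0001
grip_force: 0.0
```

Call:
move_arm([
  [0,0,-1,0,1],
  [0,0,0,0,1],
])

```text
time: 4.35
tool_pos: [0.5438, -0.1617, 0.0626]
tool_rot: [-3.142, -0.0, 1.568]
contact_force: [-0.1, 0.8, -1.2]
opening: 0.0002
grip_force: 0.0
```

Call:
move_arm([
  [0,0,-1,0,1],
  [0,0,-1,0,1],
  [0,0,0,0,1],
])

```text
time: 4.65
tool_pos: [0.5438, -0.1616, 0.0606]
tool_rot: [-3.141, -0.0, 1.568]
contact_force: [0.2, -1.2, 0.4]
opening: 0.0007
grip_force: 0.0
```

Call:
move_arm([
  [0,0,-1,0,1],
  [0,0,-1,0,1],
  [0,0,0,0,1],
])

```text
time: 4.95
tool_pos: [0.5438, -0.1616, 0.0586]
tool_rot: [-3.141, -0.0, 1.568]
contact_force: [-0.6, -0.0, -1.1]
opening: 0.0007
grip_force: 0.0
```

Call:
move_arm([
  [0,0,-1,0,1],
  [0,0,-1,0,1],
  [0,0,0,0,1],
])

```text
time: 5.25
tool_pos: [0.5439, -0.1617, 0.057]
tool_rot: [3.141, 0.0, 1.568]
contact_force: [-1.0, 0.5, 3.1]
opening: 0.0002
grip_force: 1.7
```

Call:
move_arm([
  [0,0,-1,0,1],
  [0,0,0,0,1],
])

```text
time: 5.45
tool_pos: [0.5438, -0.1617, 0.0561]
tool_rot: [3.141, 0.0, 1.568]
contact_force: [-1.5, 0.8, 7.4]
opening: 0.0
grip_force: 3.2
```

```bash
cat > win.py <<'E'
import sys; from h import *
C,a=shot('wrist',sys.argv[1]); u=project(C,[[.6155,-.0965,.05]])[0]; print(u)
E
python3 win.py p0.png; python3 - <<'E'
import numpy as np
t=np.deg2rad(177+6*np.arange(61)); p=np.c_[575+32*np.cos(t),-163+32*np.sin(t)].round(1)
d=np.diff(p,axis=0)
for i in range(0,60,10): print(177+6*i,d[i:i+10].round(1).tolist())
E
```

```text
[473.40967442 119.38650246]
177 [[0.0, -3.4], [0.4, -3.3], [0.7, -3.3], [1.0, -3.2], [1.4, -3.0], [1.7, -2.9], [1.9, -2.7], [2.3, -2.5], [2.5, -2.3], [2.7, -1.9]]
237 [[2.9, -1.7], [3.0, -1.4], [3.2, -1.0], [3.3, -0.7], [3.3, -0.4], [3.4, 0.0], [3.3, 0.4], [3.3, 0.7], [3.2, 1.0], [3.0, 1.4]]
297 [[2.9, 1.7], [2.7, 1.9], [2.5, 2.3], [2.3, 2.5], [1.9, 2.7], [1.7, 2.9], [1.4, 3.0], [1.0, 3.2], [0.7, 3.3], [0.4, 3.3]]
357 [[0.0, 3.4], [-0.4, 3.3], [-0.7, 3.3], [-1.0, 3.2], [-1.4, 3.0], [-1.7, 2.9], [-1.9, 2.7], [-2.3, 2.5], [-2.5, 2.3], [-2.7, 1.9]]
417 [[-2.9, 1.7], [-3.0, 1.4], [-3.2, 1.0], [-3.3, 0.7], [-3.3, 0.4], [-3.4, 0.0], [-3.3, -0.4], [-3.3, -0.7], [-3.2, -1.0], [-3.0, -1.4]]
477 [[-2.9, -1.7], [-2.7, -1.9], [-2.5, -2.3], [-2.3, -2.5], [-1.9, -2.7], [-1.7, -2.9], [-1.4, -3.0], [-1.0, -3.2], [-0.7, -3.3], [-0.4, -3.3]]
```

Call:
move_arm([
  [0,0,-1,0,1],
  [0,0,0,0,1],
])

```text
time: 5.7
tool_pos: [0.5437, -0.1617, 0.0554]
tool_rot: [3.141, 0.0, 1.568]
contact_force: [-3.0, 1.5, 9.0]
opening: 0.0007
grip_force: 4.6
```

Call:
move_arm([
  [0,0,-0.7,0,1],
  [0,-3.4,0,0,1],
  [0.4,-3.3,0,0,1],
  [0.7,-3.3,0,0,1],
  [1,-3.2,0,0,1],
  [1.4,-3,0,0,1],
  [0,0,0,0,1],
])

```text
time: 6.4
tool_pos: [0.5474, -0.1772, 0.0549]
tool_rot: [3.141, -0.001, 1.568]
contact_force: [-3.5, 3.2, 10.6]
opening: 0.0002
grip_force: 5.1
```

```bash
python3 win.py p1.png
```

```text
[470.00521587  85.17983827]
```

Call:
move_arm([
  [1.7,-2.9,-0.3,0,1],
  [1.9,-2.7,0,0,1],
  [2.3,-2.5,0,0,1],
  [2.5,-2.3,0,0,1],
  [2.7,-1.9,0,0,1],
])

```text
time: 6.95
tool_pos: [0.5578, -0.1894, 0.0546]
tool_rot: [-3.14, -0.001, 1.568]
contact_force: [-5.6, 4.3, 10.6]
opening: 0.0005
grip_force: 5.7
```

```bash
python3 win.py p2.png; cat > mont.py <<'E'
import sys; from h import *
L=[]
for f in sys.argv[2:]:
    C=load(f); u,v=project(C,[[.6155,-.0965,.05]])[0]
    L.append(cv2.resize(cv2.getRectSubPix(cv2.imread('pics/'+f),(66,66),(float(u),float(v))),(260,260),interpolation=cv2.INTER_CUBIC))
L+= [np.zeros_like(L[0])]*(-len(L)%3)
cv2.imwrite('pics/'+sys.argv[1],np.vstack([np.hstack(L[i:i+3]) for i in range(0,len(L),3)]))
E
python3 mont.py m1.png p0.png p1.png p2.png
```

```text
[450.39766686  56.85997354]
```

View pics/m1.png

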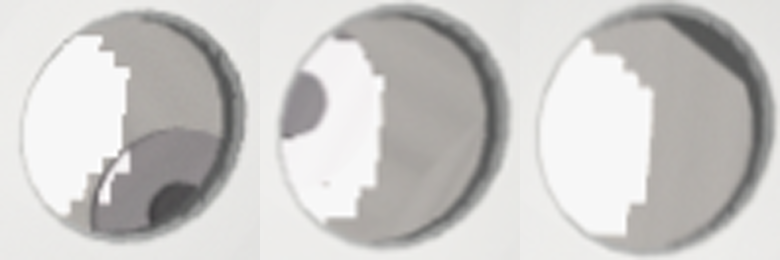

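Call:
move_arm([
  [2.9,-1.7,-0.8,0,1],
  [3,-1.4,0,0,1],
  [3.2,-1,0,0,1],
  [3.3,-0.7,0,0,1],
  [3.3,-0.4,0,0,1],
])

```text
time: 7.5
tool_pos: [0.5735, -0.1952, 0.0541]
tool_rot: [-3.14, -0.0, 1.568]
contact_force: [-7.0, 1.5, 11.8]
opening: 0.0001
grip_force: 6.3
```

```bash
python3 win.py p3.png
```

```text
[416.94241703  42.5645923 ]
```

Call:
move_arm([
  [3.4,0,0,0,1],
  [3.3,0.4,0,0,1],
  [3.3,0.7,0,0,1],
  [3.2,1,0,0,1],
  [3,1.4,0,0,1],
])

```text
time: 8.05
tool_pos: [0.5899, -0.1924, 0.0543]
tool_rot: [-3.141, 0.001, 1.568]
contact_force: [-6.7, -1.5, 12.1]
opening: 0.0007
grip_force: 5.9
```

```bash
python3 win.py p4.png
```

```text
[379.84521215  48.79428234]
```

Call:
move_arm([
  [2.9,1.7,-0.4,0,1],
  [2.7,1.9,0,0,1],
  [2.5,2.3,0,0,1],
  [2.3,2.5,0,0,1],
  [1.9,2.7,0,0,1],
])

```text
time: 8.6
tool_pos: [0.6032, -0.1824, 0.0543]
tool_rot: [3.14, 0.003, 1.568]
contact_force: [-4.2, -4.2, 12.4]
opening: 0.0
grip_force: 5.6
```

```bash
python3 win.py p5.png
```

```text
[349.62680453  72.3473053 ]
```

Call:
move_arm([
  [1.7,2.9,0,0,1],
  [1.4,3,0,0,1],
  [1,3.2,0,0,1],
  [0.7,3.3,0,0,1],
  [0.4,3.3,0,0,1],
])

```text
time: 9.15
tool_pos: [0.6097, -0.1673, 0.0548]
tool_rot: [3.136, 0.004, 1.568]
contact_force: [-1.0, -5.6, 10.1]
opening: 0.0002
grip_force: 5.0
```

```bash
python3 win.py p6.png; python3 mont.py m2.png p1.png p2.png p3.png p4.png p5.png p6.png
```

```text
[334.8868787  106.78821475]
```

View pics/m2.png

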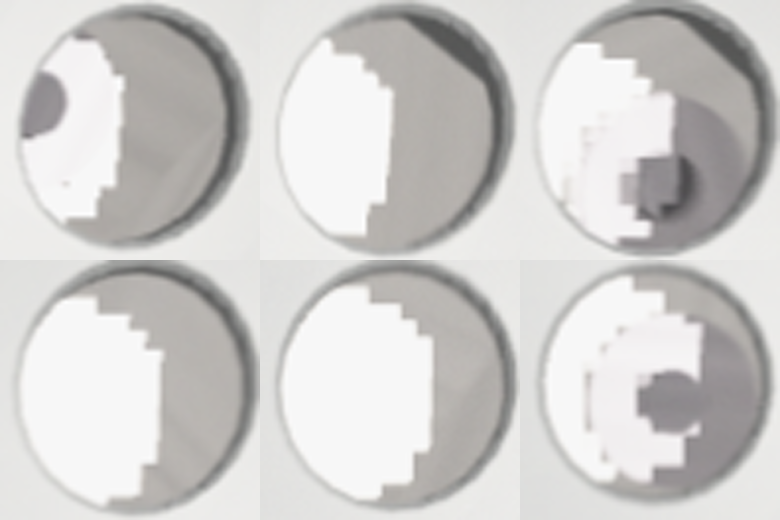

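Call:
move_arm([
  [-1,3.4,-0.4,0,1],
  [-1,3.3,-0.4,0,1],
  [-1,3.3,0,0,1],
  [-1,3.2,0,0,1],
  [-1.4,3,0,0,1],
])

```text
time: 9.7
tool_pos: [0.6062, -0.1513, 0.0548]
tool_rot: [3.132, 0.005, 1.568]
contact_force: [4.2, -4.0, 10.1]
opening: 0.0007
grip_force: 5.3
```

```bash
python3 win.py p7.png
```

```text
[342.0462701  141.62157297]
```

Call:
move_arm([
  [-1.7,2.9,0,0,1],
  [-1.9,2.7,0,0,1],
  [-2.3,2.5,0,0,1],
  [-2.5,2.3,0,0,1],
  [-2.7,1.9,0,0,1],
])

```text
time: 10.25
tool_pos: [0.5958, -0.1384, 0.0549]
tool_rot: [3.13, 0.004, 1.568]
contact_force: [6.3, -3.7, 10.8]
opening: 0.0006
grip_force: 5.3
```

```bash
python3 win.py p8.png
```

```text
[363.13154142 168.23743634]
```

Call:
move_arm([
  [-2.9,1.7,-0.4,0,1],
  [-3,1.4,-0.2,0,1],
  [-3.2,1,0,0,1],
  [-3.3,0.7,0,0,1],
  [-3.3,0.4,0,0,1],
])

```text
time: 10.8
tool_pos: [0.5806, -0.1325, 0.0546]
tool_rot: [3.129, 0.003, 1.568]
contact_force: [7.7, 0.8, 11.9]
opening: 0.0003
grip_force: 6.0
```

```bash
python3 win.py p9.png
```

```text
[393.85979595 180.22859037]
```

Call:
move_arm([
  [-3.4,0,0,0,1],
  [-3.3,-0.4,0,0,1],
  [-3.3,-0.7,0,0,1],
  [-3.2,-1,0,0,1],
  [-3,-1.4,0,0,1],
])

```text
time: 11.35
tool_pos: [0.5639, -0.1353, 0.0543]
tool_rot: [3.13, 0.002, 1.568]
contact_force: [7.1, 4.4, 12.7]
opening: 0.0003
grip_force: 6.4
```

```bash
python3 win.py p10.png
```

```text
[428.35656311 174.62711889]
```

Call:
move_arm([
  [-2.9,-1.7,0,0,1],
  [-2.7,-1.9,0,0,1],
  [-2.5,-2.3,0,0,1],
  [-2.3,-2.5,0,0,1],
  [-1.9,-2.7,0,0,1],
])

```text
time: 11.9
tool_pos: [0.5509, -0.1455, 0.0539]
tool_rot: [3.132, 0.001, 1.567]
contact_force: [5.2, 8.1, 13.7]
opening: 0.0004
grip_force: 6.7
```

```bash
python3 win.py p11.png;python3 mont.py m3.png p6.png p7.png p8.png p9.png p10.png p11.png
```

```text
[456.87139843 153.75243061]
```

View pics/m3.png

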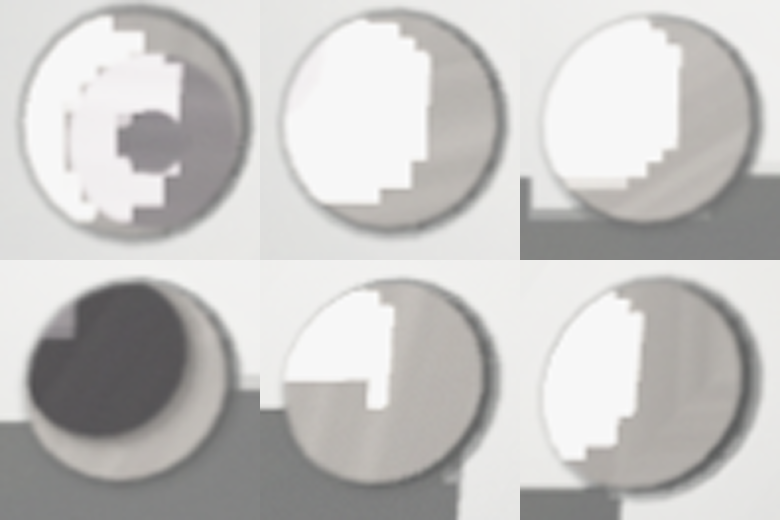

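```bash
cat > pk.py <<'E'
import sys; from h import *
f=sys.argv[1]; zp=float(sys.argv[2])
if len(sys.argv)>3: shot('wrist',f)
C=load(f); g=cv2.cvtColor(cv2.imread('pics/'+f),cv2.COLOR_BGR2GRAY)
w=np.array([.6155,-.0965]); t=np.linspace(0,2*np.pi,200)
m=np.zeros(g.shape,np.uint8)
cv2.fillPoly(m,[project(C,np.c_[w[0]+.0115*np.cos(t),w[1]+.0115*np.sin(t),0*t+.05]).astype(int)],255)
d=((g<115)&(m>0)).astype(np.uint8)
n,l,st,ce=cv2.connectedComponentsWithStats(d); 
print('win px',project(C,[[*w,.05]])[0].round(1),'at plate',project(C,[[*w,zp]])[0].round(1))
for i in range(1,n):
    if st[i,4]>25:
        ys,xs=np.where(l==i); (c,r)=cv2.minEnclosingCircle(np.c_[xs,ys].astype(np.float32))
        p=unproj(C,[ce[i]],zp)[0]; q=unproj(C,[c],zp)[0]
        ax=np.array([.575,-.163]); a=lambda p:np.degrees(np.arctan2(*(p[:2]-ax)[::-1]))
        print('area',st[i,4],'cent',ce[i].round(1),'wheel deg',a(p)-a(w),'circ',c,r,'deg',a(q)-a(w))
E
python3 pk.py p9.png .031; python3 pk.py p10.png .031
```

```text
win px [393.9 180.2] at plate [386.3 172.6]
area 1081 cent [389.6 174.4] wheel deg -1.5080811720823775 circ (388.36273193359375, 173.25816345214844) 21.273956298828125 deg -0.8450097824564722
win px [428.4 174.6] at plate [417.5 167.6]
```

Call:
move_arm([
  [1.9,2.7,0,0,1],
  [2.3,2.5,0,0,1],
  [2.5,2.3,0,0,1],
  [2.7,1.9,0,0,1],
  [2.9,1.7,0,0,1],
  [3,1.4,0,0,1],
])

```text
time: 12.55
tool_pos: [0.5625, -0.1347, 0.0532]
tool_rot: [3.141, 0.002, 1.568]
contact_force: [-6.8, -4.0, 16.1]
opening: 0.0004
grip_force: 8.3
```

```bash
python3 pk.py p12.png .031 1
```

```text
win px [432.2 176.6] at plate [421.2 169.3]
```

Call:
move_arm([
  [3.2,1,0.5,0,1],
  [3.3,0.7,0,0,1],
])

```text
time: 12.8
tool_pos: [0.5685, -0.1325, 0.0534]
tool_rot: [-3.141, 0.001, 1.568]
contact_force: [-7.7, -1.4, 15.5]
opening: 0.0006
grip_force: 7.8
```

```bash
python3 pk.py p13.png .031 1
```

```text
win px [419.5 180.8] at plate [409.8 173.1]
area 604 cent [409.3 172.1] wheel deg 0.4013341529513994 circ (408.5, 171.5) 19.144289016723633 deg 0.813273043498782
```

Call:
move_arm([
  [0,0,2,0,1],
  [0,0,10,0,1],
  [0,-15,20,0,1],
  [0,-15,0,0,1],
  [0,0,0,0,1],
])

```text
time: 13.35
tool_pos: [0.5692, -0.1636, 0.0837]
tool_rot: [3.14, 0.001, 1.566]
contact_force: [0.1, 0.1, -0.5]
opening: 0.0005
grip_force: 0.0
```

```bash
python3 pk.py p14.png .034 1; python3 mont.py m4.png p12.png p13.png p14.png
```

```text
win px [406.5 113.2] at plate [400.  112.5]
area 743 cent [402.1 110.4] wheel deg -0.2692812608561326 circ (397.739990234375, 109.77999877929688) 19.795955657958984 deg 1.4892930610038277
```

View pics/m4.png

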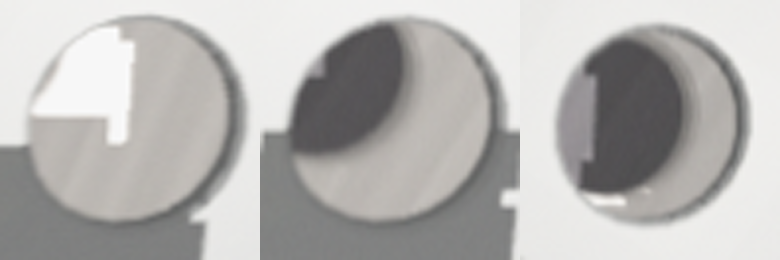

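Call:
move_arm([
  [23,-2,0,0,1],
  [23,-2,0,0,1],
  [0,0,0,0,1],
  [0,0,0,0,1],
])

```text
time: 13.8
tool_pos: [0.614, -0.1649, 0.0821]
tool_rot: [-3.139, -0.001, 1.568]
contact_force: [-1.3, 0.7, -1.0]
opening: 0.0007
grip_force: 0.0
```

```bash
cat > fit.py <<'E'
# window and pocket circles from edges: rays cast in a rectified top view at cover height
import sys; from h import *
f=sys.argv[1]; z=float(sys.argv[2])
if len(sys.argv)>3: shot('wrist',f)
C=load(f); g=cv2.imread('pics/'+f)
x=np.arange(-20,20,.1)/1000; X,Y=np.meshgrid(.6155+x,-.0965-x)   # 0.1 mm per px, up=+y
uv=project(C,np.c_[X.ravel(),Y.ravel(),0*X.ravel()+z]).astype(np.float32).reshape(400,400,2)
t=cv2.remap(g,uv[...,0].copy(),uv[...,1].copy(),cv2.INTER_CUBIC); cv2.imwrite('pics/t_'+f,t)
d=cv2.cvtColor(t,cv2.COLOR_BGR2GRAY)
dark=((d<110)*255).astype(np.uint8); cs,_=cv2.findContours(dark,cv2.RETR_EXTERNAL,cv2.CHAIN_APPROX_NONE)
for c in sorted(cs,key=cv2.contourArea)[-2:]:
    print('bbox mm', [round(v/10-20,1) for v in (c[:,0,0].min(),c[:,0,0].max())],[round(20-v/10,1) for v in (c[:,0,1].max(),c[:,0,1].min())],cv2.contourArea(c)/100)
print(C[2][:3,3])
E
python3 fit.py p15.png .05 1; python3 fit.py p15.png .034; python3 fit.py p14.png .034
python3 - <<'E'
import cv2,numpy as np
a=cv2.imread('pics/t_p15.png');b=cv2.imread('pics/t_p14.png')
for t in (a,b):
    for r in (120,130): cv2.circle(t,(200,200),r,(0,0,255),1)
cv2.imwrite('pics/m5.png',np.hstack([a,b]))
E
```

```text
bbox mm [np.float64(16.7), np.float64(19.9)] [np.float64(18.0), np.float64(20.0)] 3.4
bbox mm [np.float64(-6.6), np.float64(9.3)] [np.float64(-9.0), np.float64(12.0)] 175.64
[ 0.61433881 -0.09348136  0.24001494]
bbox mm [np.float64(-7.0), np.float64(10.2)] [np.float64(-10.1), np.float64(12.7)] 206.915
[ 0.61433881 -0.09348136  0.24001494]
bbox mm [np.float64(12.2), np.float64(17.8)] [np.float64(-6.0), np.float64(11.0)] 7.515
bbox mm [np.float64(-6.3), np.float64(8.9)] [np.float64(-9.7), np.float64(12.7)] 254.575
[ 0.56909928 -0.09185222  0.24140991]
```

View pics/m5.png

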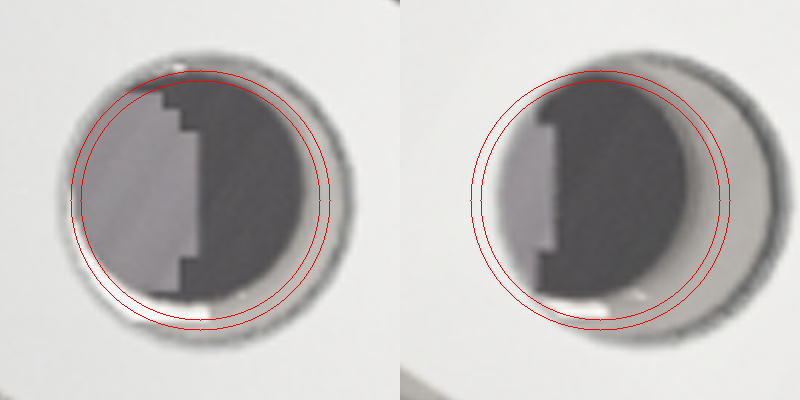

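Call:
move_arm([
  [-7,3,-10,0,1],
  [0,0,-10,0,1],
  [0,0,-4,0,1],
  [0,0,-1,0,1],
  [0,0,-1,0,1],
  [0,0,0,0,1],
])

```text
time: 14.45
tool_pos: [0.6082, -0.1629, 0.0578]
tool_rot: [3.141, 0.0, 1.568]
contact_force: [-0.2, 0.2, 0.2]
opening: 0.0003
grip_force: 0.0
```

Call:
move_arm([
  [0,0,-1,0,1],
  [0,0,-1,0,1],
  [0,0,-1,0,1],
  [0,0,0,0,1],
])

```text
time: 14.85
tool_pos: [0.6088, -0.163, 0.0558]
tool_rot: [3.139, 0.001, 1.568]
contact_force: [-0.2, 1.4, 7.3]
opening: 0.0008
grip_force: 3.3
```

```bash
python3 fit.py q0.png .031 1
```

```text
bbox mm [np.float64(14.7), np.float64(14.9)] [np.float64(-5.8), np.float64(-5.4)] 0.06
bbox mm [np.float64(-6.9), np.float64(10.3)] [np.float64(-10.2), np.float64(13.0)] 221.405
[ 0.60835204 -0.09123504  0.21351167]
```

Call:
move_arm([
  [0,-1,0,0,1],
  [0,-1,0,0,1],
  [0,0,0,0,1],
])

```text
time: 15.2
tool_pos: [0.6087, -0.164, 0.0557]
tool_rot: [3.14, -0.001, 1.568]
contact_force: [0.8, 4.4, 6.1]
opening: 0.0005
grip_force: 3.3
```

```bash
python3 fit.py q1.png .031 1
```

```text
bbox mm [np.float64(14.2), np.float64(14.5)] [np.float64(5.8), np.float64(6.3)] 0.13
bbox mm [np.float64(-7.0), np.float64(10.3)] [np.float64(-10.2), np.float64(12.8)] 219.41
[ 0.60831831 -0.09251327  0.21357371]
```

Call:
move_arm([
  [0,0,-0.8,0,1],
  [0,-1,-0.4,0,1],
  [0,-1,0,0,1],
  [0,0,0,0,1],
])

```text
time: 15.65
tool_pos: [0.6089, -0.1658, 0.0549]
tool_rot: [3.139, -0.001, 1.568]
contact_force: [-0.6, 3.7, 9.2]
opening: 0.0003
grip_force: 4.5
```

```bash
python3 fit.py q2.png .031 1
```

```text
bbox mm [np.float64(14.3), np.float64(14.6)] [np.float64(6.0), np.float64(6.5)] 0.115
bbox mm [np.float64(-5.8), np.float64(12.3)] [np.float64(-11.5), np.float64(11.5)] 261.78
[ 0.60842261 -0.09434117  0.21282671]
```

Call:
move_arm([
  [0,0,2,0,1],
  [0,0,10,0,1],
  [6,0,18,0,1],
  [0,0,0,0,1],
  [0,0,0,0,1],
])

```text
time: 16.2
tool_pos: [0.6139, -0.1669, 0.0835]
tool_rot: [3.141, 0.0, 1.568]
contact_force: [-0.3, -0.6, -0.2]
opening: 0.0004
grip_force: 0.0
```

```bash
python3 fit.py p16.png .05 1; cp pics/t_p16.png pics/t_a.png; python3 fit.py p16.png .034
python3 - <<'E'
import cv2,numpy as np
a=cv2.imread('pics/t_a.png');b=cv2.imread('pics/t_p16.png')
for t in (a,b):
    for r in (120,130): cv2.circle(t,(205,200),r,(0,0,255),1)
cv2.imwrite('pics/m6.png',np.hstack([a,b]))
E
```

```text
bbox mm [np.float64(16.6), np.float64(19.9)] [np.float64(17.9), np.float64(20.0)] 3.405
bbox mm [np.float64(-5.3), np.float64(11.1)] [np.float64(-10.4), np.float64(10.6)] 212.19
[ 0.61375838 -0.09523673  0.24125856]
bbox mm [np.float64(-5.6), np.float64(12.2)] [np.float64(-11.4), np.float64(11.4)] 249.445
[ 0.61375838 -0.09523673  0.24125856]
```

View pics/m6.png

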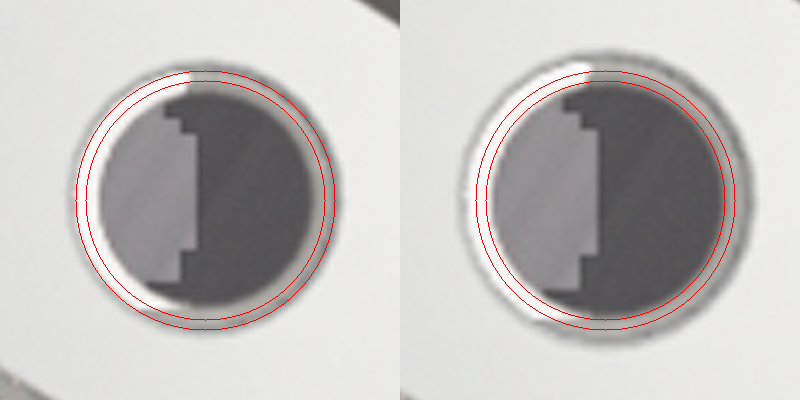

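Call:
move_arm([
  [0,0,45,0,-0.1],
  [0,20,45,0,-0.1],
  [-6,40,27,0,-0.1],
  [-10,45,0,0,-0.1],
  [-10,45,0,0,-0.1],
  [0,45,0,0,-0.1],
  [0,32,0,0,-0.1],
  [0,0,0,0,-0.1],
  [0,0,0,0,-0.1],
])

```text
time: 17.15
tool_pos: [0.5874, 0.0606, 0.1995]
tool_rot: [-3.14, 0.0, 1.569]
contact_force: [-0.0, -1.0, -0.2]
opening: 0.0508
grip_force: 0.0
```

```bash
python3 - <<'E'
from h import *
C,a=shot('wrist','s1.png'); s=monitor.observe(); print(s['time'],s['tool_pos'],s['tool_rot'],s['opening'])
g=cv2.imread('pics/s1.png')
def rect(z,c,h=.06):
    n=int(2*h/.0003); x=np.linspace(-h,h,n); X,Y=np.meshgrid(c[0]+x,c[1]-x)
    uv=project(C,np.c_[X.ravel(),Y.ravel(),0*X.ravel()+z]).astype(np.float32).reshape(n,n,2)
    return cv2.remap(g,uv[...,0].copy(),uv[...,1].copy(),cv2.INTER_CUBIC)
c0=(.588,.13)
for z,r in ((.105,11),(.045,20)):
    t=rect(z,c0); gr=cv2.medianBlur(cv2.cvtColor(t,cv2.COLOR_BGR2GRAY),5); px=r/.3
    H=cv2.HoughCircles(gr,cv2.HOUGH_GRADIENT,1,8,param1=60,param2=10,minRadius=int(px*.93),maxRadius=int(px*1.07)+1)
    n=len(gr)
    if H is not None:
        for q in H[0][:4]: print(z,c0[0]+(q[0]-n/2)*.0003,c0[1]-(q[1]-n/2)*.0003,q[2]*.3)
t=rect(.04,c0,.08); hsv=cv2.cvtColor(t,cv2.COLOR_BGR2HSV)
m=((hsv[...,2]>95)&(hsv[...,1]<60)).astype(np.uint8)*255
m=cv2.morphologyEx(m,cv2.MORPH_OPEN,np.ones((9,9)))
cs,_=cv2.findContours(m,cv2.RETR_EXTERNAL,cv2.CHAIN_APPROX_NONE); n=len(m)
for c in sorted(cs,key=cv2.contourArea)[-2:]:
    (x,y),(w,h),an=cv2.minAreaRect(c); print('stand',c0[0]+(x-n/2)*.0003,c0[1]-(y-n/2)*.0003,w*.3,h*.3,an)
E
```

```text
17.2 [0.58761095 0.05972918 0.19963676] [-3.14023094e+00  4.92697064e-04  1.56799601e+00] 0.05041129973011528
0.105 0.59145 0.13045 10.650001
0.105 0.59445 0.12834999 11.160001
0.045 0.59145 0.13075 19.650002
0.045 0.59295 0.13284999 21.420002
0.045 0.58935 0.13225 21.420002
0.045 0.59025 0.12865 21.420002
stand 0.5235 0.06655000000000001 29.4 7.5 90.0
stand 0.58785 0.13015000000000002 159.6 159.6 90.0
```

Call:
move_arm([
  [2,36,0,0,-0.1],
  [2,35,0,0,-0.1],
  [0,0,-30,0,-0.1],
  [0,0,-30,0,-0.1],
  [0,0,-30,0,-0.1],
  [0,0,-30,0,-0.1],
  [0,0,-18,0,-0.1],
  [0,0,0,0,-0.1],
  [0,0,0,0,-0.1],
])

```text
time: 18.1
tool_pos: [0.5923, 0.13, 0.0626]
tool_rot: [-3.141, 0.0, 1.566]
contact_force: [-0.6, 0.5, -0.4]
opening: 0.0504
grip_force: 0.0
```

Call:
move_arm([
  [0,0,0,0,0.6],
  [0,0,0,0,1],
  [0,0,0,0,1],
  [0,0,0,0,1],
  [0,0,0,0,1],
], newtons=20)

```text
time: 18.6
tool_pos: [0.5922, 0.1313, 0.063]
tool_rot: [3.141, -0.0, 1.568]
contact_force: [-1.1, 0.1, 2.8]
opening: 0.0218
grip_force: 20.0
```

Call:
move_arm([
  [0,0,10,0,1],
  [0,0,20,0,1],
  [0,0,30,0,1],
  [0,0,30,0,1],
  [0,0,30,0,1],
  [0,0,0,0,1],
])

```text
time: 19.2
tool_pos: [0.5942, 0.1316, 0.1874]
tool_rot: [3.133, -0.001, 1.568]
contact_force: [-0.2, -0.0, -2.4]
opening: 0.0216
grip_force: 20.0
```

Call:
move_arm([
  [4,-30,0,0,1],
  [4,-40,0,0,1],
  [4,-40,0,0,1],
  [4,-40,0,0,1],
  [4,-40,0,0,1],
  [4,-37,0,0,1],
  [0,0,0,0,1],
  [0,0,0,0,1],
  [0,0,0,0,1],
])

```text
time: 20.1
tool_pos: [0.6155, -0.0947, 0.1816]
tool_rot: [-3.14, -0.001, 1.569]
contact_force: [-1.1, 0.0, -2.2]
opening: 0.0219
grip_force: 20.0
```

Call:
move_arm([
  [0.5,-1,-25,0,1],
  [0,0,-25,0,1],
  [0,0,-20,0,1],
  [0,0,-3,0,1],
  [0,0,0,0,1],
  [0,0,0,0,1],
])

```text
time: 20.7
tool_pos: [0.6173, -0.0963, 0.1108]
tool_rot: [3.139, 0.001, 1.569]
contact_force: [0.4, 0.3, -1.4]
opening: 0.0215
grip_force: 20.0
```

Call:
move_arm([
  [0,0,-2,0,1],
  [0,0,-2,0,1],
  [0,0,-2,0,1],
  [0,0,-2,0,1],
  [0,0,-2,0,1],
  [0,0,0,0,1],
])

```text
time: 21.3
tool_pos: [0.6162, -0.0967, 0.099]
tool_rot: [-3.141, -0.0, 1.568]
contact_force: [-0.1, 0.8, -1.8]
opening: 0.0216
grip_force: 20.0
```

Call:
move_arm([
  [0,0.5,-2,0,1],
  [0,0,-2,0,1],
  [0,0,-2,0,1],
  [0,0,-2,0,1],
  [0,0,-2,0,1],
  [0,0,-2,0,1],
  [0,0,0,0,1],
])

```text
time: 22.0
tool_pos: [0.6163, -0.0962, 0.087]
tool_rot: [-3.141, -0.0, 1.568]
contact_force: [-0.5, -0.7, -1.8]
opening: 0.0217
grip_force: 20.0
```

Call:
move_arm([
  [0,0,-2,0,1],
  [0,0,-2,0,1],
  [0,0,-2,0,1],
  [0,0,-2,0,1],
  [0,0,-1,0,1],
  [0,0,0,0,1],
])

```text
time: 22.6
tool_pos: [0.6164, -0.0962, 0.0782]
tool_rot: [-3.141, -0.0, 1.568]
contact_force: [1.0, -0.4, -2.3]
opening: 0.0217
grip_force: 20.0
```

Foot is at about 25 mm, well through the plate; about 5 mm remain to the collar.

Call:
move_arm([
  [0,0,-1,0,1],
  [0,0,-1,0,1],
  [0,0,-1,0,1],
  [0,0,0,0,1],
])

```text
time: 23.0
tool_pos: [0.6164, -0.0963, 0.0753]
tool_rot: [-3.141, -0.0, 1.568]
contact_force: [0.2, 0.1, -2.8]
opening: 0.0218
grip_force: 20.0
```

Call:
move_arm([
  [0,0,-1,0,1],
  [0,0,0,0,1],
])

```text
time: 23.2
tool_pos: [0.6164, -0.0962, 0.0743]
tool_rot: [-3.141, -0.0, 1.568]
contact_force: [0.1, -0.2, -2.3]
opening: 0.0217
grip_force: 20.0
```

Call:
move_arm([
  [0,0,-0.6,0,1],
  [0,0,0,0,1],
])

```text
time: 23.4
tool_pos: [0.6164, -0.0962, 0.0738]
tool_rot: [-3.142, -0.0, 1.568]
contact_force: [-0.7, 0.3, -2.7]
opening: 0.0215
grip_force: 20.0
```

Call:
move_arm([
  [0,0,-0.5,0,1],
  [0,0,0,0,1],
])

```text
time: 23.6
tool_pos: [0.6164, -0.0962, 0.0733]
tool_rot: [3.142, -0.0, 1.568]
contact_force: [0.1, -0.4, -3.1]
opening: 0.0216
grip_force: 20.0
```

Call:
move_arm([
  [0,0,-0.5,0,1],
  [0,0,0,0,1],
])

```text
time: 23.8
tool_pos: [0.6165, -0.0963, 0.073]
tool_rot: [3.141, 0.0, 1.568]
contact_force: [-0.3, -0.1, -1.2]
opening: 0.0217
grip_force: 20.0
```

Call:
move_arm([
  [0,0,-0.4,0,1],
  [0,0,0,0,1],
])

```text
time: 24.0
tool_pos: [0.6166, -0.0963, 0.073]
tool_rot: [3.141, 0.0, 1.568]
contact_force: [-1.9, 0.3, 2.5]
opening: 0.0217
grip_force: 20.0
```

Seated on the cover. Opening moderately and retreating straight up.

Call:
move_arm([
  [0,0,0,0,0.4],
  [0,0,0,0,0],
  [0,0,0,0,-0.1],
  [0,0,0,0,-0.1],
  [0,0,0,0,-0.1],
])

```text
time: 24.5
tool_pos: [0.6165, -0.0962, 0.0723]
tool_rot: [3.142, -0.0, 1.568]
contact_force: [0.3, -0.2, 0.9]
opening: 0.0494
grip_force: 0.0
```

Call:
move_arm([
  [0,0,10,0,-0.1],
  [0,0,25,0,-0.1],
  [0,0,40,0,-0.1],
  [0,-36,40,0,-0.1],
  [0,-36,10,0,-0.1],
  [0,0,0,0,-0.1],
  [0,0,0,0,-0.1],
])

```text
time: 25.2
tool_pos: [0.6163, -0.1663, 0.1952]
tool_rot: [3.141, -0.0, 1.566]
contact_force: [0.3, 0.8, -1.0]
opening: 0.0504
grip_force: 0.0
```

```bash
python3 - <<'E'
from h import *
C,a=shot('wrist','f1.png'); s=monitor.observe(); print(s['time'],s['tool_pos'],s['opening'],s['contact_force'])
g=cv2.imread('pics/f1.png'); h=.05; c0=(.616,-.096)
for z,r in ((.115,11),(.055,20)):
    n=int(2*h/.0003); x=np.linspace(-h,h,n); X,Y=np.meshgrid(c0[0]+x,c0[1]-x)
    uv=project(C,np.c_[X.ravel(),Y.ravel(),0*X.ravel()+z]).astype(np.float32).reshape(n,n,2)
    t=cv2.remap(g,uv[...,0].copy(),uv[...,1].copy(),cv2.INTER_CUBIC)
    gr=cv2.medianBlur(cv2.cvtColor(t,cv2.COLOR_BGR2GRAY),5); px=r/.3
    H=cv2.HoughCircles(gr,cv2.HOUGH_GRADIENT,1,8,param1=60,param2=10,minRadius=int(px*.85),maxRadius=int(px*1.15)+1)
    if H is not None:
        for q in H[0][:3]: print(z,c0[0]+(q[0]-n/2)*.0003,c0[1]-(q[1]-n/2)*.0003,q[2]*.3)
E
```

```text
25.25 [ 0.61611816 -0.16538393  0.19447927] 0.05029007573533214 [0.09614387 0.58737164 0.83168482]
0.115 0.6157 -0.0966 10.98
0.115 0.6175 -0.098400004 12.720001
0.115 0.6181 -0.0939 12.720001
0.055 0.616 -0.0963 19.62
0.055 0.6157 -0.0939 21.75
0.055 0.619 -0.105000004 21.570002
```

The grip top and the collar come out concentric, with the expected radii at the seated heights. The holder is upright, home, and centred in the window.

```bash
python3 -c "
from cell import workorder; print(workorder.hand_in())"
```

```text
the job is handed in; nothing more can be done
None
```

The wheel was turned until the open pocket was centred in the window, the stylus holder was set upright and fully home with its collar on the cover, and the job is handed in at about 25 s; the highest wheel press I read was 16 N.

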